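Lock the blade frame in the lime wedger

ROBOT

A 6-joint arm with a two-finger parallel gripper is mounted at the origin on the work surface. World frame = base frame: x ahead of the robot, y to its left, z up, the work surface at z = 0. Lengths are in m, angles in degrees, forces in N, time in s.
With the tool pointing down it reaches from about 0.375 to 0.75 m from the base axis. Payload 9 kg.
Tool frame: the origin (TCP) lies where the fingers leave the gripper's body, on its centre line; the fingertips stand 73 mm ahead of it and the grasp point (between the pads) lies 54 mm ahead of it (robot.tip_reach is the distance from the TCP to the fingertips, in m); z points along the fingers, y is the direction in which the jaws open and shut (so a half turn about z gives the same grasp; the last joint's range is limited). The gripper opens to 85 mm and grips with 20 to 120 N. Pads are 22 mm wide; open, the fingers measure 114 mm over their backs; the gripper's body (76 mm by 85 mm) begins 54 mm behind the grasp point. The pads swing forward as they close: fully open they stand 13 mm farther back than shut.
Start: joints at [-88.906, 5.964, 5.575, 89.605, 0, 77.527], TCP at [0.141, -0.583, 0.304] pointing down, gripper open.
Joint ranges: [-171.21, 171.21], [-48.23, 106.86], [-62.78, 66.21], [-105.2, 120.99], [-86.42, 89.51], [-180, 180]. Speed limits (degrees/s): [127.2, 127.2, 147.25, 180, 180, 180].

INTERFACE

Orientations are given as [roll, pitch, yaw] about the fixed x, y, z axes, in that order (R = Rz(yaw) Ry(pitch) Rx(roll)).
In Python, from plant import robot gives the robot as it stands. Calls block until the motion is done:
- robot.move_pose(position, orientation): joint-space move of the TCP to a pose.
- robot.line_to(position, vel=0.15, rotation=None, guard=None): straight line of the TCP; rotation=None keeps the orientation; vel is the mean speed in m/s. With guard (N) it stops when the force on the tool has changed by that much, and returns True; else False.
- robot.goto_joints(angles): joint-space move.
- robot.set_gripper(opening): finger opening in m; the grip force is fixed at half the most; returns when the fingers have stopped.
- robot.pause(seconds).
- robot.ik(position, orientation): joint angles nearest the present ones, or None.
- robot.observe(): the state.
- robot.grab_frame(name): name is "scene" or "top" or "wrist"; returns the picture (400x640x3 uint8, blue, green, red); there is no depth.
- robot.get_calibration(name): a dict with "vertical_fov" (degrees; the focal length in pixels is half the picture's height over the tangent of half this angle, whatever the lens; pixels are square), "cx", "cy" (the principal point, pixels), "rvec" (rotation vector, rad) and "tvec" (3), from world to camera coordinates, as OpenCV has them. Camera axes: x right, y down, z forward; pixel columns grow to the right and rows downward; lengths in m; the calibration is good to about 2 mm. A picture is of the moment at which its call begins: read the wrist's pose just before it. get_calibration takes no time and is no camera call; for the wrist camera it gives the pose at the moment of the call.
A pose or a line that the arm cannot do raises robot.IKError and nothing moves.
- robot.job_done(): hands the job in, once; it reports no verdict.
The state is a dict: "time": time; "q": joint angles; "qvel": joint speeds; "joint_torque": joint torques, N m; "tool_pos": TCP position; "tcp_rot": TCP orientation; "ft_force": force on the tool from outside, world axes, zero at the start; "torque": the same for the moment, N m; "gripper_width": finger opening in m.
Only numpy, scipy, OpenCV 4.12 (cv2) and the standard library are available. Lean on these libraries where they do the work, as an engineer would, in place of code of your own. Each camera call takes 0.05 s, during which the arm holds its last target.

TASK

Push the blade frame of the lime wedger fully home into its channel, then screw its loose wing nut down until it is tight on the clamp bar, by stroking its wings round clockwise (seen from above) with the fingertips. Do not pinch the wing nut, do not lift the blade frame, and leave the glasses and other things on the table where they are.

Things in the scene. Friction and masses are not known exactly. Their poses are not given: they have to be found in the camera images.
- wedger: Lime wedger bolted to the table: grey cast base 260 x 180 x 15 mm. Origin on the table under it (base spans x -140 to +120 mm); +x points to its rear, away from its open front, z up. On the base a 104 mm wide channel runs along x between two 20 mm high rails; a stop closes its rear end. A clamp bar 40 (x) x 172 (y) x 12 mm bridges the channel at x = +35 mm, top 72 mm above the table
- rear_post (a point): Centre of the top of the wedger's rear post, 130 mm above the table; post 30 (x) x 24 (y) mm, its front face 45 mm behind the nut's axis, only 5 mm beyond the wings' reach, so a finger cannot well follow a wing past the rear. A press arm is folded away to the rear of it (reaching 110 mm behind this point, 13 mm above it)
- blade_frame: Loose steel blade frame lying in the channel: a grid 110 (x) x 100 (y) x 12 mm, 0.28 to 0.49 kg, with an upright push plate at its front. Origin: centre of its underside, 15 mm above the table; x as the wedger's. It slides freely along the channel (2 mm play a side) and starts 20 to 40 mm out to the front
- push_plate (a point): Middle of the front face of the blade frame's upright push plate: 55 mm in front (-x) of the frame's origin, 38 mm above its underside. The plate is 8 mm thick, 70 mm wide, 76 mm high
- frame_home (a point): Where the blade frame's origin is when the frame is fully home against the rear stop of the channel (15 mm above the table); axes as the wedger's
- nut_axis (a point): Axis of the wing nut's upright stud, at the top face of the clamp bar (72 mm above the table, wedger x = +35 mm, y = 0); fixed to the wedger, axes as the wedger's. The stud is 10 mm thick, its top 50 mm above this point
- wing_nut (a joint): Turn of the steel wing nut, rad. 0 = tight on the clamp bar (hard stop); larger = unscrewed. Clockwise seen from above lowers the value and screws it down 1 mm per rad. Starts at 7 to 11 rad (1.1 to 1.75 turns loose) and stays where it is left (turning takes 0.035 N m, about 1 N at a wing)
- wing_tip_a (a point): Outer end of wing a at mid-height, 40 mm from the axis. Two opposite upright wings, each 8 mm thick, reach from 10 to 40 mm from the axis and from 6 to 34 mm above the nut's foot (nut tight: above the clamp bar; foot 32 mm wide, hub 22 mm). When tight, and after each whole turn before it, wing a points to the wedger's +y (left seen from its front)
- wing_tip_b (a point): Outer end of wing b at mid-height, opposite wing a, the same in shape
- wing_a_push: half (4 mm thick, 30 mm long radially, 28 mm high) of wing a: the one with the broad face that is pushed to tighten (clockwise seen from above). Same origin and axes as the nut
- wing_a_back: half (4 mm thick, 30 mm long radially, 28 mm high) of wing a: the one with the broad face that is pushed to loosen. Same origin and axes as the nut
- wing_b_push: half (4 mm thick, 30 mm long radially, 28 mm high) of wing b: the one with the broad face that is pushed to tighten (clockwise seen from above). Same origin and axes as the nut
- wing_b_back: half (4 mm thick, 30 mm long radially, 28 mm high) of wing b: the one with the broad face that is pushed to loosen. Same origin and axes as the nut
- tumbler_1: Bystander: green ribbed glass tumbler, 82 mm wide, 98 mm high, beside the wedger; origin at its underside
- tumbler_2: Bystander: same kind of tumbler, on the wedger's other side; origin at its underside
- tumbler_3: Bystander: same kind of tumbler, standing apart to the left near the robot; origin at its underside
- sauce: Bystander: amber sauce bottle, 52 mm wide, 160 mm high; origin at its underside
- salt_jar: Bystander: glass jar with steel lid, 56 mm wide, 75 mm high; origin at its underside
- spoon: Bystander: spoon lying on the table; origin at its underside
- muddler: Bystander: wooden muddler standing upright, 38 mm wide, 165 mm high; origin at its underside
Things that resemble listed ones, but are neither listed nor needed, are in the scene too. Leave any black look-alike of the blade_frame alone.

How it is judged:
By the outcome, as a careful person would: the job done as asked, in the order asked, and still so for the second after the job is handed in, with the robot touching nothing.
It also fails if it takes over 72 s, if anything falls off the work surface, if the arm or the gripper's body presses on something with over 40 N, if the wrist force passes 120 N, or if a joint passes its speed limit or range.

## Working session

There is one attempt and no reset: what is moved stays moved. The work goes in short steps, each a Python script; the robot and the scene stay as the last script left them, time stands still between calls to the robot, and variables do not carry over. Pictures are saved under pics/ and viewed, and the job is handed in when it is done.

```bash
ls; mkdir -p pics; python3 - <<'E'
from plant import robot
import cv2
for n in ("scene","top","wrist"):
    c=robot.get_calibration(n); print(n,c)
    cv2.imwrite(f"pics/{n}0.png",robot.grab_frame(n))
o=robot.observe(); print(o)
print(robot.tip_reach)
E
```

```text
pics
scene {'vertical_fov': 57.93691243290632, 'cx': 320.0321672740421, 'cy': 197.07207645963106, 'rvec': array([ 2.24873998,  0.82774364, -0.31186595]), 'tvec': array([-0.41022288, -0.20485114,  1.27929556])}
top {'vertical_fov': 45.20533773439993, 'cx': 323.83694905299103, 'cy': 202.0209343227963, 'rvec': array([ 2.1179564 , -2.11390215,  0.19399908]), 'tvec': array([-0.03586669,  0.56041112,  1.55287681])}
wrist {'vertical_fov': 66.80100385611648, 'cx': 317.5327324691109, 'cy': 199.55635866929273, 'rvec': array([-2.28709588,  1.8018996 ,  0.25523193]), 'tvec': array([-0.59907662, -0.03568447,  0.3786715 ])}
{'time': 0.15, 'q': array([-8.89052192e+01,  5.99151315e+00,  5.53770146e+00,  8.96055311e+01,
       -8.65285985e-05,  7.75269667e+01]), 'qvel': array([ 0.0034283 , -0.16259603,  0.16020573, -0.11790647,  0.03120366,
        0.00759877]), 'joint_torque': array([ 4.13892878e-03, -5.57356417e+01,  5.04006636e+01,  1.25378542e-02,
       -2.40667250e-04,  2.04730611e-06]), 'tool_pos': array([ 0.14076557, -0.58306363,  0.30329713]), 'tcp_rot': array([-1.79942039e+02, -1.27323674e-02,  1.35678077e+01]), 'ft_force': array([-0.80302292,  0.02187429, -0.68717939]), 'torque': array([-0.01813313, -0.04413973,  0.03525257]), 'gripper_width': 0.08510896152170733}
0.0726
```

View pics/scene0.png

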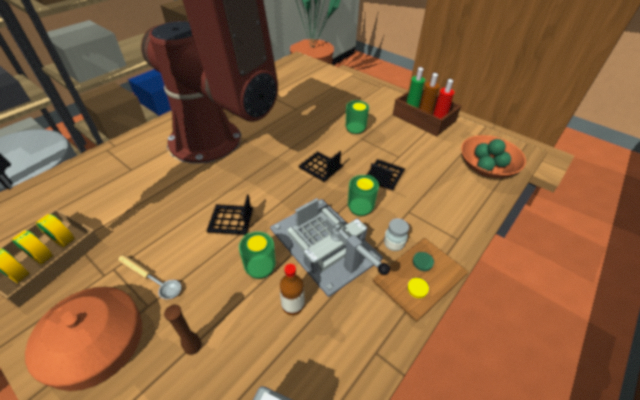

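View pics/top0.png

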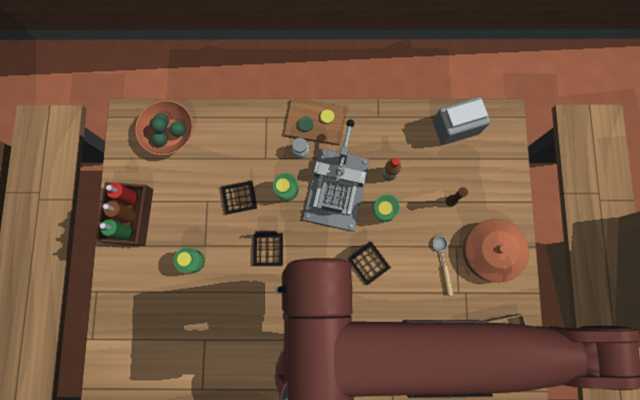

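View pics/wrist0.png

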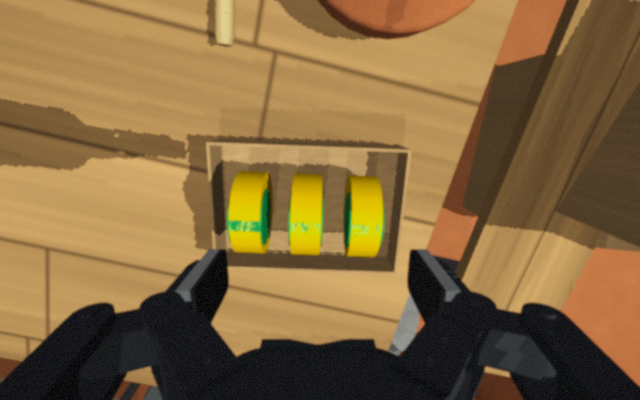

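The top view shows the wedger at about (337,190) px with its front toward the robot (down). I'll zoom in there and set up helpers.

```bash
cat > h.py <<'E'
import numpy as np, cv2
def cam(c):
    f=200/np.tan(np.radians(c['vertical_fov'])/2)
    K=np.array([[f,0,c['cx']],[0,f,c['cy']],[0,0,1]]); R=cv2.Rodrigues(c['rvec'])[0]; t=np.array(c['tvec'])
    return K,R,t
def ray(c,uv,z):
    K,R,t=cam(c); o=-R.T@t; d=R.T@np.linalg.inv(K)@np.array([uv[0],uv[1],1.]); return o+d*(z-o[2])/d[2]
def proj(c,P):
    K,R,t=cam(c); p=K@(R@np.array(P,float)+t); return p[:2]/p[2]
E
python3 - <<'E'
from plant import robot
import cv2
from h import *
im=cv2.imread("pics/top0.png"); cv2.imwrite("pics/topz.png",cv2.resize(im[110:240,260:420],None,fx=4.5,fy=4.5,interpolation=cv2.INTER_CUBIC))
im=cv2.imread("pics/scene0.png"); cv2.imwrite("pics/scenez.png",cv2.resize(im[180:310,240:400],None,fx=4.5,fy=4.5,interpolation=cv2.INTER_CUBIC))
c=robot.get_calibration("top"); print(ray(c,(337,190),.015))
E
```

```text
[ 0.61028648 -0.07960734  0.015     ]
```

View pics/topz.png

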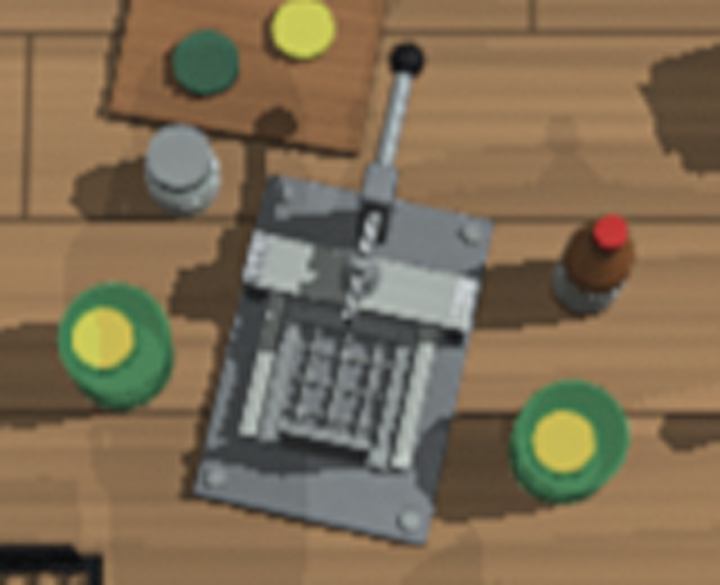

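View pics/scenez.png

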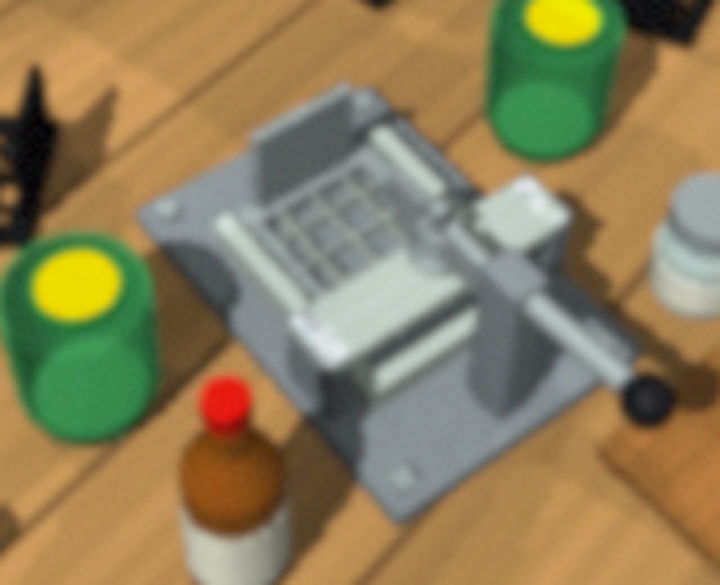

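The top crop shows the base corners at about FL (195,493), FR (425,543), RR (492,220) and RL (272,177). I'll get a coarse pose from them.

```bash
python3 - <<'E'
from plant import robot
from h import *
c=robot.get_calibration("top")
P=[ray(c,(260+u/4.5,110+v/4.5),.015) for u,v in [(195,493),(425,543),(492,220),(272,177)]]
P=np.array(P)[:,:2]; print(P.round(4))
L=np.array([[-.14,.09],[-.14,-.09],[.12,-.09],[.12,.09]])
# rigid fit
a=P-P.mean(0); b=L-L.mean(0)
th=np.arctan2((b[:,0]*a[:,1]-b[:,1]*a[:,0]).sum(),(a*b).sum())
R=np.array([[np.cos(th),-np.sin(th)],[np.sin(th),np.cos(th)]]); t=P.mean(0)-R@L.mean(0)
print(np.degrees(th),t,P-(L@R.T+t))
print("nut",R@[.035,0]+t)
o=robot.observe()
# wrist cam position relative to tcp
K,Rc,tc=cam(robot.get_calibration("wrist")); print(-Rc.T@tc,Rc)
for yaw in (-180,-90,0,90):
  for z in (.3,.35,.4):
    n=R@[-.02,0]+t; q=robot.ik([n[0],n[1],z],[180,0,np.degrees(th)+yaw]); print(yaw,z,None if q is None else np.round(q))
E
```

```text
[[ 0.5072  0.0352]
 [ 0.4694 -0.1383]
 [ 0.7214 -0.1925]
 [ 0.7561 -0.022 ]]
-12.335820787064716 [ 0.62326658 -0.0815384 ] [[ 0.00145637 -0.00105926]
 [ 0.00208573  0.00123117]
 [ 0.00011078  0.00256099]
 [-0.00365289 -0.0027329 ]]
nut [ 0.6574585  -0.08901584]
[ 0.20855788 -0.5664932   0.37316457] [[ 0.23385508 -0.97227091 -0.00104124]
 [-0.93436496 -0.22503362  0.27626436]
 [-0.26883811 -0.06363293 -0.96108112]]
-180 0.3 [-20.   7.   7.  89.   0.  -7.]
-180 0.35 [-20.   8.  13.  95.   0.  -7.]
-180 0.4 [-20.  10.  20. 100.   0.  -7.]
-90 0.3 [-20.   7.   7.  89.   0. -97.]
-90 0.35 [-20.   8.  13.  95.   0. -97.]
-90 0.4 [-20.  10.  20. 100.   0. -97.]
0 0.3 [-20.   7.   7.  89.   0. 173.]
0 0.35 [-20.   8.  13.  95.   0. 173.]
0 0.4 [-20.  10.  20. 100.   0. 173.]
90 0.3 [-20.   7.   7.  89.   0.  83.]
90 0.35 [-20.   8.  13.  95.   0.  83.]
90 0.4 [-20.  10.  20. 100.   0.  83.]
```

```bash
cat >> h.py <<'E'
th0=np.radians(-12.34); T0=np.array([.6233,-.0815])
def w2(x,y,th=th0,T=T0):
    return np.array([np.cos(th)*x-np.sin(th)*y,np.sin(th)*x+np.cos(th)*y])+T
E
python3 - <<'E'
from plant import robot
from h import *
p=w2(-.05,0)
robot.move_pose([*p,.30],[180,0,180-12.34])
robot.set_gripper(0.0)
c=robot.get_calibration("wrist"); im=robot.grab_frame("wrist"); cv2.imwrite("pics/w1.png",im)
import pickle; pickle.dump(c,open("w1.pkl","wb"))
im=robot.grab_frame("scene"); cv2.imwrite("pics/s1.png",im)
o=robot.observe(); print(o['time'],o['tool_pos'],o['tcp_rot'],o['q'],o['gripper_width'])
E
```

```text
3.4083 [ 0.5744672  -0.07076708  0.2999835 ] [ 1.79997345e+02 -9.34717798e-04  1.67663784e+02] [-1.99624214e+01  2.19885788e+00  1.23484251e+00  8.90372634e+01
  2.50714793e-03 -7.62620496e+00] 0.00010519599528808894
```

View pics/w1.png

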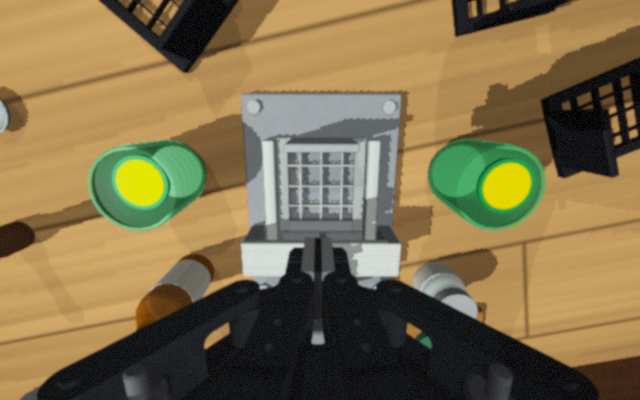

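View pics/s1.png

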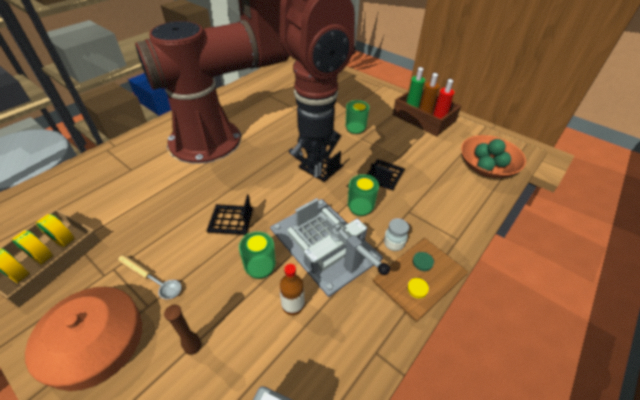

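w1 shows the base front corners at about (242,94) and (401,94). The frame's push plate top edge is at rows ~138-150, and the fingers hide the nut. I'll zoom in, and also take a view from the side to see the nut.

```bash
python3 - <<'E'
from plant import robot
from h import *
import pickle
p=w2(.035,-.045)
robot.move_pose([*p,.29],[180,0,90-12.34])
c=robot.get_calibration("wrist"); im=robot.grab_frame("wrist"); cv2.imwrite("pics/w2.png",im)
pickle.dump(c,open("w2.pkl","wb"))
o=robot.observe(); print(o['time'],o['tool_pos'],o['q'])
a=cv2.imread("pics/w1.png")[80:280,220:420]; cv2.imwrite("pics/w1z.png",cv2.resize(a,None,fx=3,fy=3,interpolation=cv2.INTER_CUBIC))
E
```

```text
4.8167 [ 0.64778232 -0.13275938  0.29015027] [-2.28849149e+01  1.68131195e+01  1.62991686e+01  8.94813926e+01
  2.21689076e-04  7.93847605e+01]
```

View pics/w1z.png

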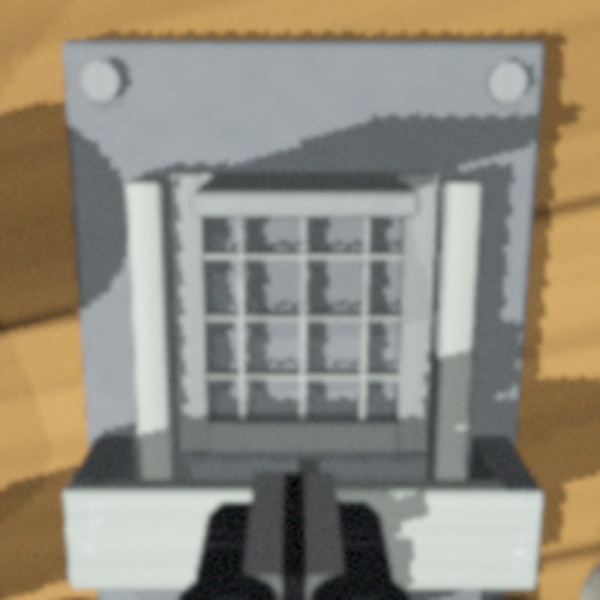

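View pics/w2.png

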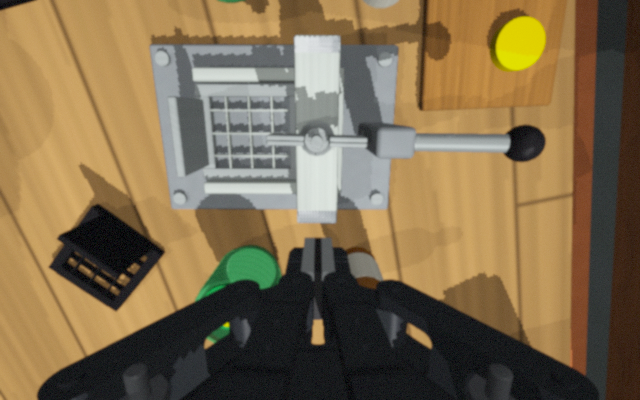

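```bash
python3 - <<'E'
import cv2
im=cv2.imread("pics/w2.png")
cv2.imwrite("pics/w2z.png",cv2.resize(im[80:200,230:410],None,fx=4.4,fy=4.4,interpolation=cv2.INTER_CUBIC))
cv2.imwrite("pics/w2b.png",cv2.resize(im[30:230,140:410],None,fx=2.9,fy=2.9,interpolation=cv2.INTER_CUBIC))
E
```

```text
(no output)
```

View pics/w2z.png

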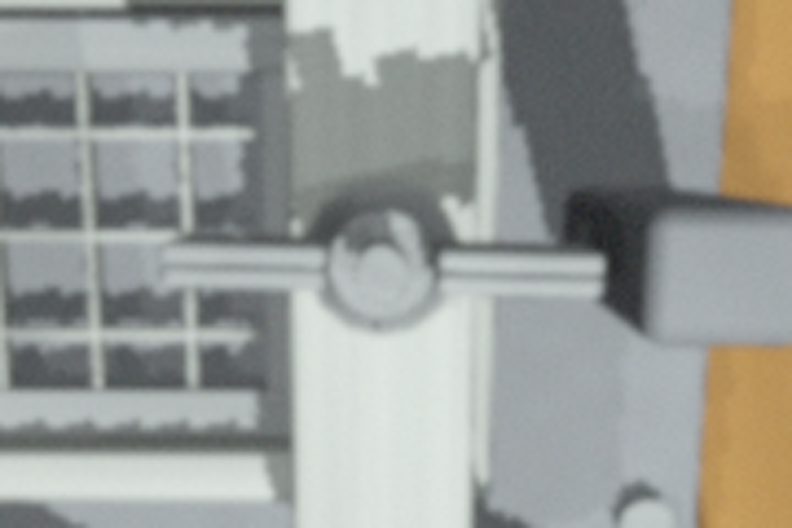

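View pics/w2b.png

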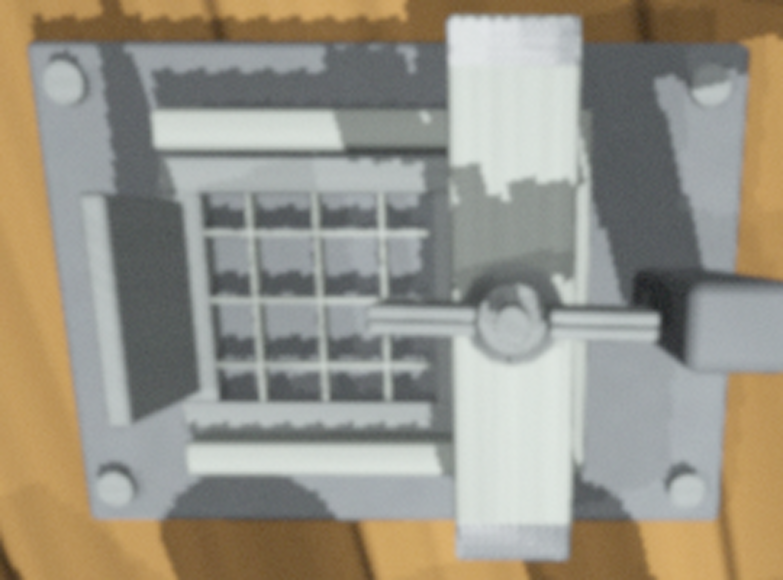

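```bash
python3 - <<'E'
from h import *
import pickle
c=pickle.load(open("w2.pkl","rb")); c1=pickle.load(open("w1.pkl","rb"))
g=lambda u,v:(140+u/2.9,30+v/2.9); z_=lambda u,v:(230+u/4.4,80+v/4.4)
def fit(P,L):
    a=P-P.mean(0); b=L-L.mean(0)
    th=np.arctan2((b[:,0]*a[:,1]-b[:,1]*a[:,0]).sum(),(a*b).sum())
    R=np.array([[np.cos(th),-np.sin(th)],[np.sin(th),np.cos(th)]]); t=P.mean(0)-R@L.mean(0)
    return th,R,t
P=np.array([ray(c,g(*p),.015)[:2] for p in [(30,43),(748,45),(719,518),(93,517)]])
L=np.array([[-.14,.09],[.12,.09],[.12,-.09],[-.14,-.09]])
th,R,t=fit(P,L); print(np.degrees(th),t,(P-(L@R.T+t)).round(4),"nut",R@[.035,0]+t)
B=np.array([ray(c,g(*p),.072)[:2] for p in [(448,17),(580,17),(570,558),(458,558)]])
print("bar c",B.mean(0),"loc",((B-t)@R).round(4))
print("stud",(ray(c,z_(382,282),.122)[:2]), ((ray(c,z_(382,282),.122)[:2]-t)@R).round(4))
for lift in (.007,.009,.011):
    z=.106+lift; a=ray(c,z_(163,262),z)[:2]; b=ray(c,z_(607,270),z)[:2]
    print(lift,np.linalg.norm(a-b),((a-t)@R).round(4),((b-t)@R).round(4),np.degrees(np.arctan2(*((a-b)[::-1])))-np.degrees(th),(a+b)/2)
P1=np.array([ray(c1,(220+u/3,80+v/3),.015)[:2] for u,v in [(65,42),(542,42)]])
print("w1 front corners loc",((P1-t)@R).round(4))
for u,v,z in [(195,215,.091),(415,215,.091),(200,192,.091),(413,192,.091),(182,445,.027),(430,450,.027)]:
    print(u,v,((ray(c1,(220+u/3,80+v/3),z)[:2]-t)@R).round(4))
for u,v in [(83,195),(105,195),(112,425),(130,425)]:
    print(u,v,((ray(c,g(u,v),.091)[:2]-t)@R).round(4))
E
```

```text
-12.38918703028845 [ 0.62361252 -0.0779205 ] [[ 0.0017 -0.0018]
 [-0.0027 -0.0012]
 [-0.0007  0.0018]
 [ 0.0016  0.0013]] nut [ 0.65779747 -0.08542978]
bar c [ 0.65732234 -0.08546023] loc [[ 0.015   0.0847]
 [ 0.0539  0.0847]
 [ 0.0541 -0.0849]
 [ 0.0151 -0.085 ]]
stud [ 0.65670915 -0.08706652] [ 0.0343 -0.0018]
0.007 0.08094870041622901 [-0.0056  0.0008] [ 0.0753 -0.0005] 179.0664144041191 [ 0.65767353 -0.08524038]
0.009 0.08029299795347863 [-0.0053  0.001 ] [ 0.075  -0.0003] 179.0664144041191 [ 0.65771181 -0.08506954]
0.011 0.07963729549072837 [-0.005   0.0012] [ 0.0747 -0.0001] 179.0664144041191 [ 0.65775008 -0.08489871]
w1 front corners loc [[-0.1397 -0.0875]
 [-0.1397  0.0884]]
195 215 [-0.0855 -0.0333]
415 215 [-0.0856  0.0338]
200 192 [-0.0925 -0.0316]
413 192 [-0.0925  0.0329]
182 445 [ 0.0146 -0.0481]
430 450 [0.0167 0.0519]
83 195 [-0.0905  0.0339]
105 195 [-0.0841  0.0339]
112 425 [-0.0906 -0.0341]
130 425 [-0.085  -0.0341]
```

Estimates from the two views agree: yaw is -12.4°, nut axis ≈ (0.6575, -0.0855), wings along the wedger's x, and the plate front at wedger x ≈ -0.0915 (frame origin -0.0365). Now I'll push the frame in low with closed fingers.

```bash
cat >> h.py <<'E'
th0=np.radians(-12.4); NUT=np.array([.6575,-.0855]); T0=NUT-np.array([np.cos(th0),np.sin(th0)])*.035
TD=np.degrees(th0)
def loc(p):
    d=np.array(p[:2])-T0; c,s=np.cos(th0),np.sin(th0); return np.array([c*d[0]+s*d[1],-s*d[0]+c*d[1]])
def W(x,y): return w2(x,y,th0,T0)
E
python3 - <<'E'
from plant import robot
from h import *
rot=[180,0,180+TD]
robot.move_pose([*W(-.13,0),.22],rot)
robot.line_to([*W(-.13,0),.103],vel=.2)
f0=robot.observe()['ft_force']
g=robot.line_to([*W(-.045,0),.103],vel=.05,guard=10)
o=robot.observe(); print(g,loc(o['tool_pos']),o['ft_force']-f0,o['time'],o['tool_pos'][2])
g=robot.line_to([*W(-.03,0),.103],vel=.03,guard=12)
o=robot.observe(); print(g,loc(o['tool_pos']),o['ft_force']-f0,o['time'])
cv2.imwrite("pics/s2.png",robot.grab_frame("scene"))
im=cv2.imread("pics/s2.png"); cv2.imwrite("pics/s2z.png",cv2.resize(im[150:310,230:410],None,fx=4,fy=3.7))
E
```

```text
True [-7.42864768e-02  7.69422778e-05] [-2.59134783 -0.14385746  2.04710031] 8.0167 0.10209292735029116
True [-0.0744029   0.00014074] [-3.04601236  0.38341711  4.91909244] 8.3833
```

View pics/s2z.png

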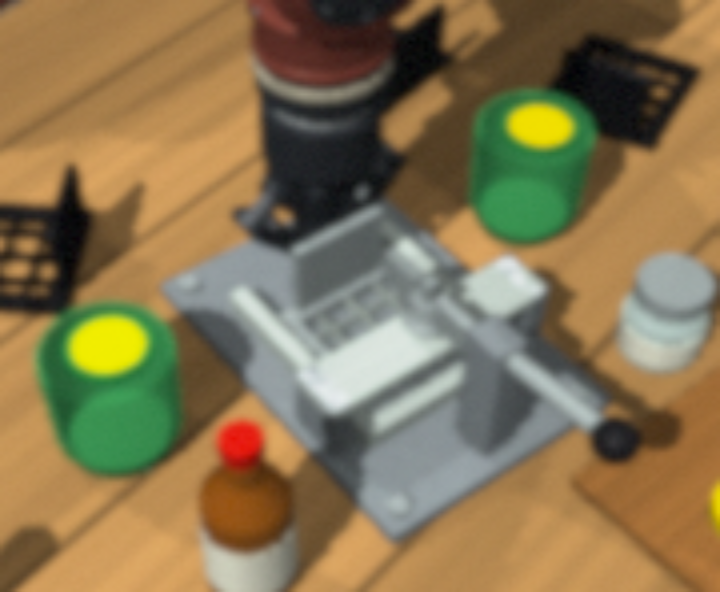

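The frame has stopped against the rear stop: TCP at wedger x = -0.0743, so the plate front is at about -0.063 and the frame moved in ≈ 28 mm. The second push stopped at the same place. I'll retract, check the frame from above, and look at the closed fingers' profile.

```bash
python3 - <<'E'
from plant import robot
from h import *
import pickle
rot=[180,0,180+TD]
robot.line_to([*W(-.095,0),.103],vel=.1)
robot.line_to([*W(-.095,0),.24],vel=.25)
K,R,t=cam(robot.get_calibration("scene")); C=-R.T@t; print("cam",C)
p=W(.035,-.045); v=np.degrees(np.arctan2(*(C[:2]-p)[::-1])); print("view az",v)
# tool x toward/away from scene camera => jaws perpendicular to view
yaw=v
while yaw>170: yaw-=180
robot.move_pose([*p,.29],[180,0,90+TD])
c=robot.get_calibration("wrist"); pickle.dump(c,open("w3.pkl","wb")); cv2.imwrite("pics/w3.png",robot.grab_frame("wrist"))
o=robot.observe(); print(o['time'],o['q'],o['tool_pos'])
im=robot.grab_frame("scene"); 
cs=robot.get_calibration("scene")
for d in (0,.073): print(proj(cs,o['tool_pos']-[0,0,d]))
u,vv=proj(cs,o['tool_pos']).astype(int)
cv2.imwrite("pics/s3z.png",cv2.resize(im[vv-50:vv+60,u-60:u+60],None,fx=5,fy=5,interpolation=cv2.INTER_CUBIC))
E
```

```text
cam [ 0.97003272 -0.53824589  0.78496612]
view az -51.7562832478091
10.9 [-2.26031044e+01  1.66951520e+01  1.60829861e+01  8.94455849e+01
  1.43800241e-03  7.97301784e+01] [ 0.64750772 -0.12918345  0.28940615]
[323.8101722  181.87915811]
[322.96425575 206.67636761]
```

View pics/s3z.png

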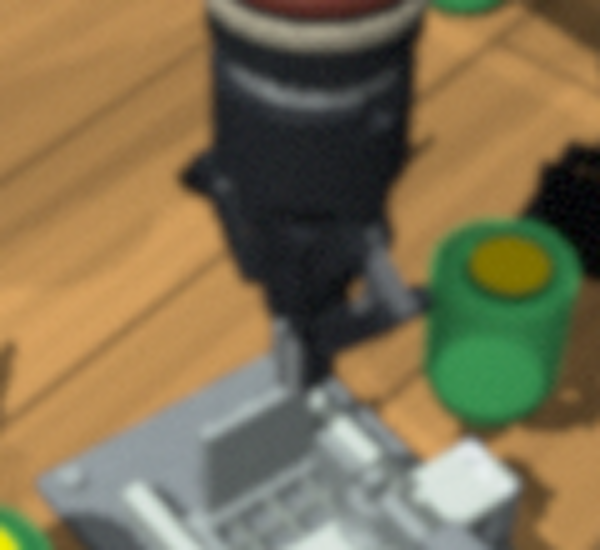

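View pics/w3.png

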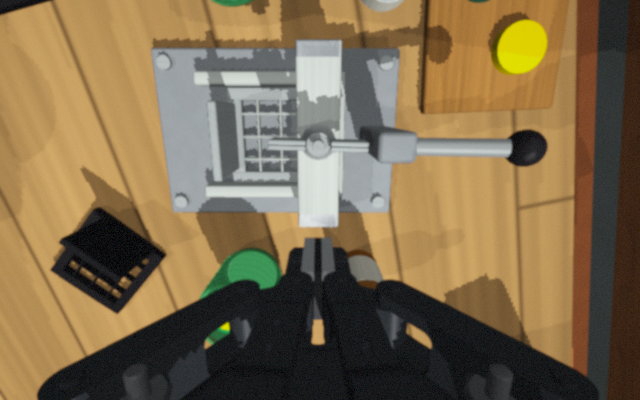

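w3 shows the frame now deeper (plate at px ~(215,140)) and the nut unchanged, with wings from (268,145) to (365,147). s3z shows the closed gripper's links flaring out along the jaw axis above the tips. So I'll stroke with a shut fingertip round the front of the nut, jaws kept 60° off radial to clear the stud and post.

```bash
cat >> h.py <<'E'
RHO=.030
def pose(phi,ztip,rho=RHO,reach=.0726):
    a=np.radians(phi+TD); p=NUT+rho*np.array([np.cos(a),np.sin(a)])
    yaw=(phi-60)+90+TD
    return [p[0],p[1],ztip+reach],[180,0,yaw]
def stroke(robot,ph0,ph1,ztip,step=15,vel=.035,guard=15,up=.145,back=6):
    P,r=pose(ph0,up); robot.move_pose(P,r)
    P,r=pose(ph0,ztip)
    if robot.line_to(P,vel=.15,guard=12):
        print("blocked on descent",robot.observe()['tool_pos']); robot.line_to(pose(ph0,up)[0]); return None
    f0=robot.observe()['ft_force']; n=int(np.ceil((ph0-ph1)/step)); hit=None; mx=0
    for ph in np.linspace(ph0,ph1,n+1)[1:]:
        P,r=pose(ph,ztip)
        g=robot.line_to(P,vel=vel,rotation=r,guard=guard)
        o=robot.observe(); mx=max(mx,np.linalg.norm(o['ft_force']-f0))
        if g: hit=ph; break
    d=o['tool_pos'][:2]-NUT; phn=np.degrees(np.arctan2(d[1],d[0]))-TD
    print("hit",hit,"phi now",phn%360,"rho",np.hypot(*d),"df",(o['ft_force']-f0).round(1),"max",mx,"t",o['time'])
    P,r=pose((hit if hit else ph1)+back,ztip); 
    robot.line_to(P,vel=.05,rotation=o['tcp_rot'])
    robot.line_to([P[0],P[1],up+.0726],vel=.2)
    return hit
E
python3 - <<'E'
from plant import robot
from h import *
for ph in range(290,70,-15):
    P,r=pose(ph,.093); q=robot.ik(P,r); print(ph,None if q is None else np.round(q,0))
E
```

```text
290 [ -21.   19.    6.   77.    0. -149.]
275 [ -21.   18.    5.   77.    0. -134.]
260 [ -21.   17.    3.   77.    0. -119.]
245 [ -21.   15.    2.   76.    0. -104.]
230 [-21.  14.   0.  76.   0. -89.]
215 [-20.  14.  -0.  76.   0. -73.]
200 [-20.  13.  -1.  76.   0. -58.]
185 [-19.  13.  -1.  76.   0. -42.]
170 [-19.  13.  -1.  76.   0. -26.]
155 [-18.  14.  -0.  76.   0. -10.]
140 [-17.  14.   0.  76.   0.   5.]
125 [-17.  15.   2.  76.   0.  21.]
110 [-16.  17.   3.  77.   0.  36.]
95 [-16.  18.   5.  77.   0.  51.]
80 [-16.  19.   6.  77.   0.  66.]
```

```bash
python3 - <<'E'
from plant import robot
from h import *
stroke(robot,233,78,.098)
# look
robot.move_pose([*W(.035,-.045),.29],[180,0,90+TD])
im=robot.grab_frame("wrist"); cv2.imwrite("pics/w4.png",im)
print(robot.observe()['time'])
cv2.imwrite("pics/w4z.png",cv2.resize(im[80:200,230:410],None,fx=4.4,fy=4.4,interpolation=cv2.INTER_CUBIC))
E
```

```text
hit None phi now 78.06485558171786 rho 0.029931949936645497 df [ 0.2 -0.  -0.7] max 1.5958620846279123 t 18.35
19.5333
```

View pics/w4z.png

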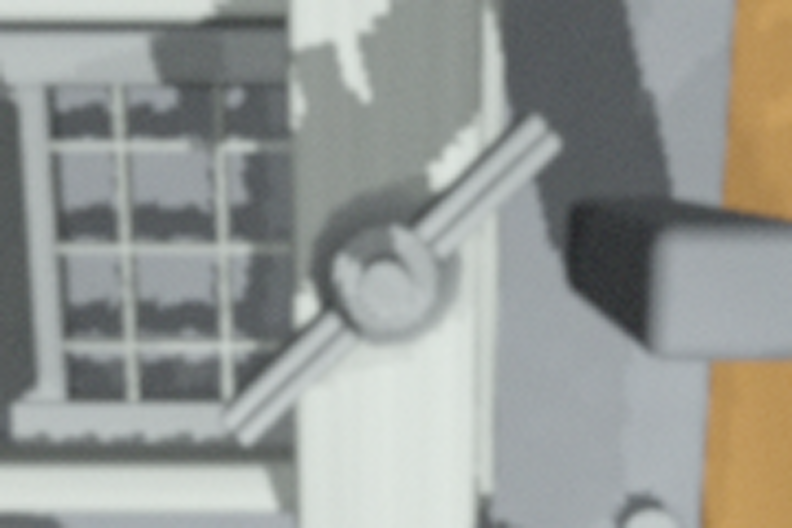

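w4 shows the wings at 45°/225° (tips at px ~(543,130) and (240,432) in the crop), so the finger leads the wing by 33°. Next stroke.

```bash
python3 - <<'E'
from plant import robot
from h import *
import pickle
if stroke(robot,269,78,.096,vel=.04) is None:
    stroke(robot,269,78,.094,vel=.04)
robot.move_pose([*W(.035,-.045),.29],[180,0,90+TD])
pickle.dump(robot.get_calibration("wrist"),open("w5.pkl","wb"))
im=robot.grab_frame("wrist"); cv2.imwrite("pics/w5.png",im)
print(robot.observe()['time'])
cv2.imwrite("pics/w5z.png",cv2.resize(im[80:200,230:410],None,fx=4.4,fy=4.4,interpolation=cv2.INTER_CUBIC))
E
```

```text
hit None phi now 78.03967423544672 rho 0.02992701005633723 df [-0.8 -1.6 -0.2] max 2.215194785741156 t 28.35
hit None phi now 78.08715799100351 rho 0.02995686693172968 df [-1.1 -0.3 -1.5] max 2.418615338984368 t 37.6667
38.875
```

View pics/w5z.png

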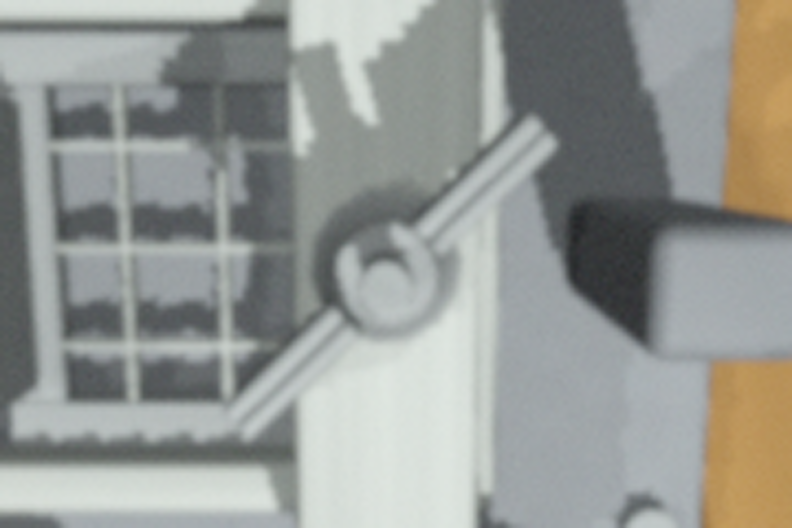

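The wings are again at 45°/225° after two full half-turn strokes without hitting the stop. 495° has been turned, so the nut started near 11 rad and 135° remain. Final stroke: slow near the end, guarded, then back off from the measured position.

```bash
python3 - <<'E'
from plant import robot
from h import *
import pickle
zt=.093; up=.145
P,r=pose(269,up); robot.move_pose(P,r)
print("desc",robot.line_to(pose(269,zt)[0],vel=.15,guard=12))
f0=robot.observe()['ft_force']; hits=0
seq=list(np.linspace(269,134,10)[1:])+[129,124,119,114]
for ph in seq:
    P,r=pose(ph,zt); g=robot.line_to(P,vel=.04 if ph>130 else .015,rotation=r,guard=15)
    o=robot.observe(); d=o['tool_pos'][:2]-NUT; phn=(np.degrees(np.arctan2(d[1],d[0]))-TD)%360
    if ph<140 or g: print(ph,g,phn.round(2),(o['ft_force']-f0).round(1),o['time'])
    if g:
        # press again a little from here
        P,r2=pose(phn-8,zt); g2=robot.line_to(P,vel=.015,guard=15); o=robot.observe(); d=o['tool_pos'][:2]-NUT
        phn=(np.degrees(np.arctan2(d[1],d[0]))-TD)%360; print("again",g2,phn.round(2),(o['ft_force']-f0).round(1),o['time']); break
P,_=pose(phn+12,zt); robot.line_to(P,vel=.05)
robot.line_to([P[0],P[1],up+.0726],vel=.2)
robot.move_pose([*W(.035,-.045),.29],[180,0,90+TD])
pickle.dump(robot.get_calibration("wrist"),open("w6.pkl","wb"))
im=robot.grab_frame("wrist"); cv2.imwrite("pics/w6.png",im)
print(robot.observe()['time'])
cv2.imwrite("pics/w6z.png",cv2.resize(im[80:200,230:410],None,fx=4.4,fy=4.4,interpolation=cv2.INTER_CUBIC))
E
```

```text
desc False
134.0 False 134.17 [-0.5  0.1 -1.4] 46.0833
129 False 129.33 [-1.2  0.1 -1.1] 46.4083
124 False 124.25 [-0.7  0.2 -2.2] 46.7333
119 False 121.18 [-7.9  0.1  1.1] 47.0583
114 False 118.4 [-15.3   1.9   4.3] 47.3833
48.9833
```

View pics/w6z.png

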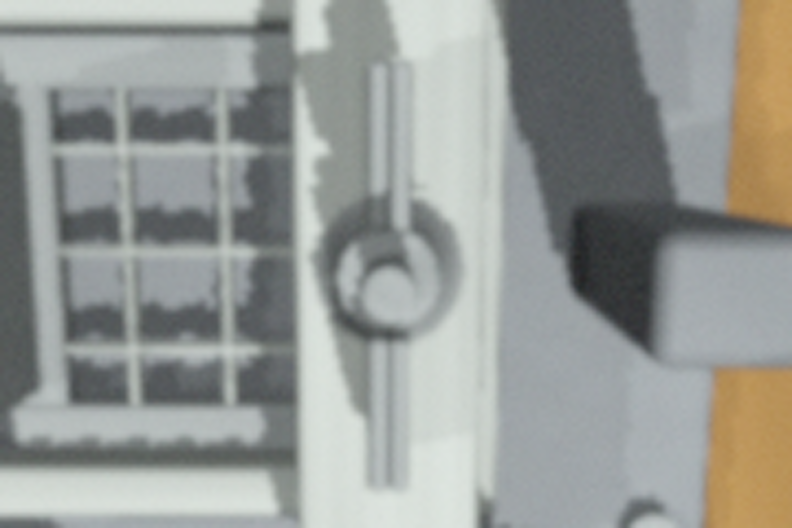

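View pics/w6.png

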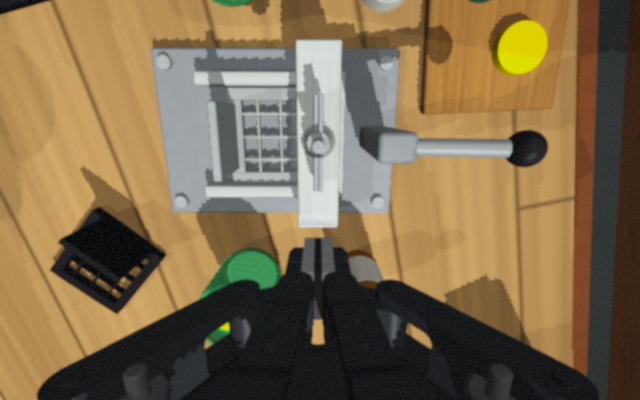

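w6 shows the wings across the wedger (vertical in the crop, x ≈ 388 px), and the resistance rose to ~15 N within a few degrees, so it's against the hard stop. The frame plate is still at px x ≈ 215, as in w3. One check that nothing else moved, then hand in.

```bash
python3 - <<'E'
from plant import robot
import cv2,numpy as np
im=robot.grab_frame("top"); a=cv2.imread("pics/top0.png")
d=cv2.absdiff(cv2.cvtColor(im,cv2.COLOR_BGR2GRAY),cv2.cvtColor(a,cv2.COLOR_BGR2GRAY))
cv2.imwrite("pics/top9.png",im)
s=robot.grab_frame("scene"); cv2.imwrite("pics/s9.png",s)
d3=cv2.absdiff(cv2.imread("pics/w3.png"),cv2.imread("pics/w6.png")).max(2)
print("w3-w6 changed px in frame area",(d3[95:185,170:290]>40).sum())
E
```

```text
w3-w6 changed px in frame area 112
```

View pics/s9.png

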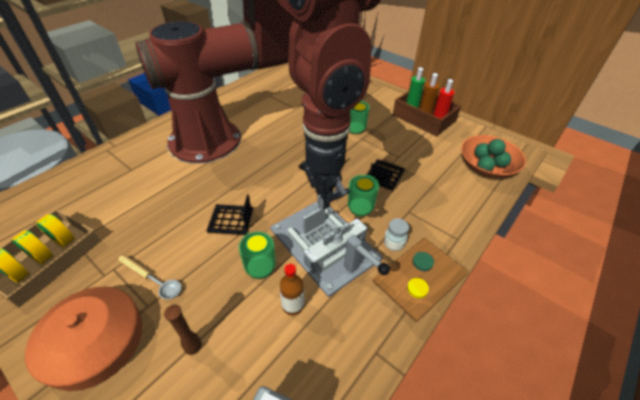

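s9 shows every bystander at the same pixels as at the start: tumblers (258,255) and (363,193), bottle (291,290), jar (397,235). The changed pixels in the frame area are the wing that used to lie over it, plus shadow.

```bash
python3 - <<'E'
from plant import robot
robot.job_done(); print(robot.observe()['time'])
E
```

```text
the job is handed in; nothing more can be done
the job is handed in; nothing more can be done
```

The blade frame is fully home and the wing nut is tight on the clamp bar. The job was handed in at about 49 s on the robot's clock, against the 72 s limit.

- **Frame:** I pushed it in about 28 mm with the closed fingertips low on the push plate. It stopped on the 10 N guard, and a second push stopped within 0.2 mm of the same place. Later wrist pictures showed the push plate unmoved.
- **Wing nut:** I turned it clockwise about 630° in four one-finger strokes round the front, with no pinching. On the last stroke the resistance rose from about 1 N to about 15 N over the last few degrees. The wings ended across the wedger, where they should be when the nut is tight. The 15 N guard and the second press planned after it never triggered, so "tight" rests on that rise and the wing position.
- **Other things:** In the final scene picture the tumblers, bottle, jar and other items looked to be where they started. I saved a last top-camera picture but did not compare it with the first.

The number of turns left was ambiguous at the start (about 7.9 or 11 rad). The strokes settled it at about 11 rad.

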